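# Square a heater chuck on its tooling plate

### The job

Square up the heater chuck on the tooling plate and clamp it: lay the engineer's square on the bench with its stock pressed gently flush against the plate's front edge and its blade over the plate, then slide it along that edge, stock kept flush, so that the blade turns the chuck square and presses it firmly home against the stop screw for a moment. Let go of the square and leave it lying there, flush on both the plate edge and the chuck, then press the bridge clamp's spring plunger down to its stop so that the bridge sits on the chuck. The chuck carries bonded dies: never touch it with the fingers, and leave the other things on the bench alone.

Things in the scene. Friction and masses are not known exactly. Their poses are not given: they have to be found in the camera images.
- tooling_plate: Fixed aluminium plate with a grid of tapped holes, 160 (x) by 220 (y) by 8 mm. Origin: centre of its underside; x points from its front edge (long edge at x = -80 mm, facing the robot) to the rear, y left along that edge. On its left stands the grey clamp tower: foot 44 mm wide at y = 74 to 100 mm, 14 mm high, arm 18 mm wide reaching to y = 30 mm with its underside 31 mm over the plate's top.
- plunger_head (a point): Centre of the top of the clamp's round black plunger head, 22 mm in diameter, about 61 mm above the plate's top when up, above plate x = -10, y = +40 mm. It carries a steel bridge 52 mm long (along plate x), 10 mm wide, 5 mm thick, 26 mm above the plate's top when up.
- clamp_plunger (a joint): Travel of the clamp plunger in m, 0 up, growing downward; pressing takes about 5 N. With the chuck beneath it the bridge stops on the chuck's two clamp bars at about 0.006; with nothing beneath it goes to 0.010. The stem is self-locking: it stays where it is pressed to.
- square: Loose steel L-shaped engineer's square, 0.45 kg, lying flat. Dark stock 26 (x) by 100 (y) by 20 mm high; bright blade 22 wide, 3 thick, reaching 110 mm along +x from the stock's inner face (x = 13 mm) at its +y end (y = 28 to 50 mm), underside 8.5 mm up, so it just clears the plate's top when the stock stands on the bench. Origin: centre of the stock's underside.
- square_face_a (a point): Point on the stock's inner face near the blade's end (square x = 13, y = 46, z = 10 mm).
- square_face_b (a point): Point on the stock's inner face near its other end (square x = 13, y = -46, z = 10 mm).
- blade_edge (a point): Point on the blade's outer edge, the one that pushes the chuck (square x = 70, y = 50, z = 10 mm); axes as the square's.
- heater_chuck: Loose white heater chuck, 40 (x) by 56 (y) by 22 mm, 0.19 kg, with two clamp bars on its top across the ends (at y = +-19 mm, 20 mm above its underside) and a die between them. Origin at the centre of its underside. It lies on the plate under the clamp, skewed, short of the stop screw; its long sides (x = +-20 mm) go against screw and blade.
- loupe: Black eye loupe, 38 mm across, 35 mm high; bystander. Origin at the centre of its underside.
- glass_vial: White-capped vial, 25 mm across, 47 mm high; bystander. Origin at the centre of its underside.
- chip_box: White lidded chip box, 59 by 54 by 16 mm; bystander. Origin at the centre of its underside.
- tweezers: Steel tweezers lying flat, 121 mm long; bystander. Origin at the centre of its underside.
- stop_hole (a point): Where the stop screw comes out of the tower's foot, plate x = -10, y = 74 mm, 7 mm over the plate's top. The steel screw (nose 10 mm across) points along plate -y and stands out 8 to 16 mm; its setting is locked and not known beforehand: push the chuck on, with about 6 to 8 N, until it is felt to stop.
Not all that is in view belongs to the job. Leave any yellow look-alike of the heater_chuck alone.

How it is judged:
By the outcome, as a careful person would: the job done as asked, in the order asked, and still so for the second after the job is handed in, with the robot touching nothing.
It also fails if it takes over 61 s, if anything falls off the work surface, if the arm or the gripper's body presses on something with over 40 N, if the wrist force passes 120 N, or if a joint passes its speed limit or range.

### The arm

A 7-joint arm with a two-finger parallel gripper is mounted at the origin on a cart in front of the work surface, level with it; the furniture and walls round the work are solid. World frame = base frame: x ahead of the robot, y to its left, z up, the work surface at z = 0. Lengths are in m, angles in rad, forces in N, time in s.
With the tool pointing down it reaches from about 0.4 to 0.875 m from the base axis. Payload 4.4 kg.
Tool frame: the origin (TCP) lies between the finger pads; the fingertips stand 17 mm ahead of it and the grasp point (between the pads) lies 2 mm behind it (arm.tip_reach is the distance from the TCP to the fingertips, in m); z points along the fingers, y is the line along which they close (so a half turn about z gives the same grasp; the last joint's range is limited). The gripper opens to 85 mm and grips with 20 to 120 N. Pads are 22 mm wide; open, the fingers measure 114 mm over their backs; the gripper's body (76 mm by 85 mm) begins 54 mm behind the grasp point. The pads swing forward as they close: fully open they stand 13 mm farther back than shut.
Start: joints at [-1.326, 0.628, 0.038, 1.517, -0.027, 0.996, -0.02], TCP at [0.199, 0.619, 0.248] pointing down, gripper open.
Joint ranges: [-3.06, 3.06], [-0.37, 2.12], [-1.25, 1.32], [0.18, 2.47], [-1.1, 4.24], [0.23, 1.98], [-2.94, 2.94]. Speed limits (rad/s): [2.57, 2.57, 3.14, 3.14, 3.14, 3.14, 3.14].

### API

Orientations are given as [roll, pitch, yaw] about the fixed x, y, z axes, in that order (R = Rz(yaw) Ry(pitch) Rx(roll)).
In Python, from plant import readout, imaging, arm gives the robot as it stands. The module is installed in compiled form; this text tells all that it offers.
- The arm moves only by the tool send_rows, never from a script. Its argument "motion" is a list of rows, each an object with "linear": the shift along the world's x, y, z normalised to -1 to 1, where 1 is 250 mm, a list of three; "dr": the turn, a rotation vector about the world's x, y, z normalised to -1 to 1, where 1 is 90 degrees, a list of three. A call has 1 to 12 rows; each row shifts and turns the commanded pose from where the row before left it; what a row does not reach is not made up. A row lasts 1/12 s, in which the tool goes at most 41.7 mm and 7.16 degrees, less where a joint would pass 70% of its speed; a pose out of reach is approached as far as the arm can. A call with a number of a shift or a turn outside -1 to 1 is refused whole. A call with a gripper value outside its range is refused whole. "claw" is the opening, from 0 (shut) to 1 (fully open), set as the call begins (left out, the last holds). The fingers move at their own pace and stop on an object; "force" is the grip in N (left out, the last holds). Time passes only in rows, so rows that do not move let the fingers close. It gives the time, the measured TCP pose, the force, the opening and the grip force at its end, in the units of the state.
- readout.get_obs(): the state, without advancing time (a new reading comes with each control period).
- imaging.snapshot(name): name is "scene" or "top" or "wrist"; returns a dict with "image" (420x560x3 uint8, red, green, blue), "range_z" (420x560 float32, m along the optical axis (not along the pixel's ray), 0 where there is no reading), "camera_matrix" (3x3 intrinsics, pixels), "eye" and "attitude" of the camera in the world; the wrist camera has in their place "tool_from_camera" (4x4, takes a point from camera to tool coordinates, whose origin is the TCP and whose axes are the flange's). Camera axes: x right, y down, z forward; pixel columns grow to the right and rows downward; lengths in m; the calibration is good to about 2 mm. A picture is of the moment at which its call begins: read the wrist's pose just before it.
- arm.close_job(): hands the job in; it is judged then, once.
The state is a dict: "t": time; "q": joint angles; "qd": joint speeds; "effort": joint torques, N m; "tool_pos": TCP position; "orientation": TCP orientation; "contact_force": force on the tool from outside, world axes, zero at the start; "wrist_torque": the same for the moment, N m; "finger_gap": finger opening in m; "grasp_force": force on a finger pad.
Only numpy, scipy, OpenCV 4.12 (cv2) and the standard library are available. Lean on these libraries where they do the work, as an engineer would, in place of code of your own. Each camera call takes 0.05 s, during which the arm holds its last target. There are 200 camera calls.

## Working session

There is one attempt and no reset: what is moved stays moved. The work goes in short steps, Python scripts to look and compute and a tool call to move; the robot and the scene stay as the last step left them, time stands still between calls to the robot, and variables do not carry over. Pictures are saved under pics/ and viewed, at most 10 in all, crops included, and the job is handed in when it is done.

Besides the shell and the picture viewer there is one more tool, called after ">>>" by a JSON object that holds its "api" and its "payload", one argument or row to a line. send_rows: Moves the arm, as the interface text tells. Scaled input: -1 to 1 covers 250 mm each way for a shift and 90 degrees each way for a turn. Its arguments: {"type":"object","properties":{"motion":{"type":"array"},"claw":{"type":"number"},"force":{"type":"number"}},"required":["motion"]}

```bash
mkdir -p pics && cat > h.py <<'E'
import numpy as np, cv2
from plant import readout, imaging, arm
from scipy.spatial.transform import Rotation as R
def snap(n):
    s=imaging.snapshot(n); np.savez(f'{n}.npz',**{k:np.array(v) for k,v in s.items()}); return s
E
python3 - <<'E'
from h import *
o=readout.get_obs(); print({k:np.round(v,3).tolist() for k,v in o.items()})
for n in ['top','scene']:
    s=snap(n); cv2.imwrite(f'pics/{n}0.png',s['image'][:,:,::-1]); print(n,{k:np.round(s[k],4).tolist() for k in ['camera_matrix','eye','attitude']})
E
```

```text
{'t': 0.0, 'q': [-1.326, 0.629, 0.038, 1.518, -0.027, 0.996, -0.02], 'qd': [-0.003, 0.0, 0.0, 0.001, -0.001, -0.001, -0.0], 'effort': [0.001, -56.34, 1.226, -19.345, 0.011, 0.011, -0.0], 'tool_pos': [0.199, 0.618, 0.247], 'orientation': [-3.14, 0.0, 2.831], 'contact_force': [-0.435, -1.184, 0.033], 'wrist_torque': [0.051, -0.016, 0.036], 'grasp_force': 0.0, 'finger_gap': 0.086}
top {'camera_matrix': [[510.3514, 0.0, 285.3721], [0.0, 510.3514, 207.7749], [0.0, 0.0, 1.0]], 'eye': [0.3801, 0.1342, 1.6551], 'attitude': [-3.0741, 0.0022, -1.5927]}
scene {'camera_matrix': [[537.8768, 0.0, 276.0093], [0.0, 537.8768, 210.6038], [0.0, 0.0, 1.0]], 'eye': [-0.43, -1.3994, 1.0828], 'attitude': [-2.074, -0.0162, -0.5263]}
```

View pics/top0.png

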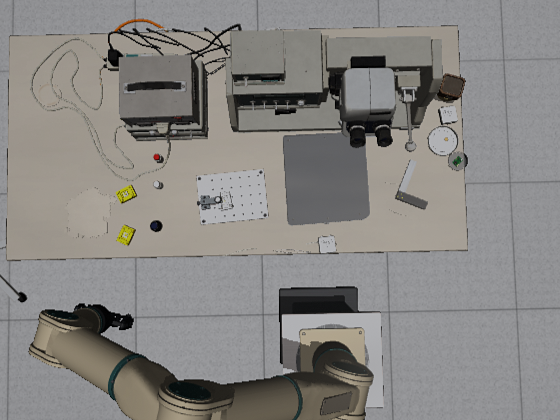

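View pics/scene0.png

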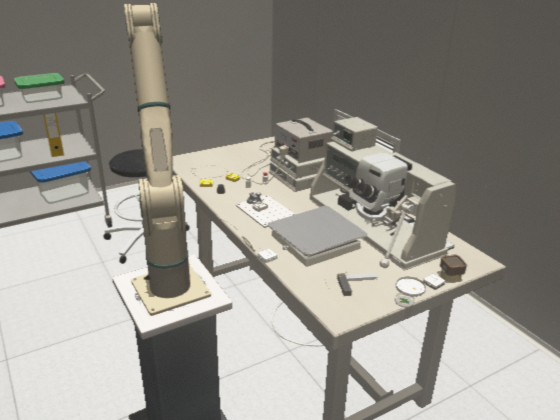

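The top view shows the plate at about (232,197), the chuck at (226,200) and the tower at (208,202). The square is at (412,190), with its dark stock at (412,201) and its blade at (408,175). The scene view shows a raised grey slab between the plate and the square. Possible mix-ups:
- **Chuck:** yellow look-alikes at (126,194) and (126,235), and white boxes at (327,244) and (447,115). I choose the white one under the clamp.
- **Square:** the grey lever by the microscope at (410,120). I choose the L-shape at (412,190).

```bash
cat >> h.py <<'E'
def cloud(s,T=None):
    K=s['camera_matrix'];v,u=np.mgrid[:420,:560];z=s['range_z']
    p=np.stack([(u-K[0,2])/K[0,0]*z,(v-K[1,2])/K[1,1]*z,z],-1)
    if T is None: return p@R.from_euler('xyz',s['attitude']).as_matrix().T+s['eye']
    return p@T[:3,:3].T+T[:3,3]
def wrist_T(o,s):
    T=np.eye(4);T[:3,:3]=R.from_euler('xyz',o['orientation']).as_matrix();T[:3,3]=o['tool_pos'];return T@s['tool_from_camera']
def ray(T,K,uv,z):
    uv=np.atleast_2d(uv).astype(float);d=np.c_[(uv-[K[0,2],K[1,2]])/[K[0,0],K[1,1]],np.ones(len(uv))]@T[:3,:3].T
    return T[:3,3]+d*((z-T[2,3])/d[:,2])[:,None]
E
python3 - <<'E'
from h import *
s=dict(np.load('top.npz')); P=cloud(s)
for n,u,v in [('plate',250,210),('plateFL',201,222),('FR',268,216),('RR',264,170),('RL',197,176),('plunger',218,199),('chuck',227,203),('stock',412,200),('stockend',425,206),('blade',408,170),('slab',325,180),('slabFL',289,222),('slabBR',365,136),('slabFR',368,217),('loupe',156,226),('vial',157,184),('box',327,244),('micros',372,135),('lever',410,146),('tw',265,250),('bench',380,225),('clutter',443,140)]:
    print(n,np.round(P[v,u],3))
a=s['image'][140:270,370:470,::-1]; b=s['image'][150:260,180:290,::-1]
cv2.imwrite('pics/crop1.png',np.hstack([cv2.resize(a,(400,520),interpolation=2),cv2.resize(b,(400,520),interpolation=2)]))
E
```

```text
plate [0.487 0.25  0.008]
plateFL [0.452 0.409 0.006]
FR [0.466 0.192 0.009]
RR [0.617 0.202 0.   ]
RL [0.601 0.42  0.01 ]
plunger [0.52  0.345 0.068]
chuck [0.51  0.323 0.02 ]
stock [ 0.507 -0.272  0.021]
stockend [ 0.486 -0.312  0.022]
blade [ 0.606 -0.266  0.007]
slab [0.573 0.009 0.059]
slabFL [0.443 0.125 0.062]
slabBR [ 0.682 -0.1    0.196]
slabFR [ 0.456 -0.133 -0.003]
loupe [0.441 0.548 0.032]
vial [0.573 0.54  0.048]
box [0.372 0.005 0.015]
micros [ 0.685 -0.12   0.194]
lever [ 0.677 -0.265  0.049]
tw [ 0.357  0.204 -0.001]
bench [ 0.429 -0.169  0.003]
clutter [ 0.702 -0.384  0.005]
```

View pics/crop1.png

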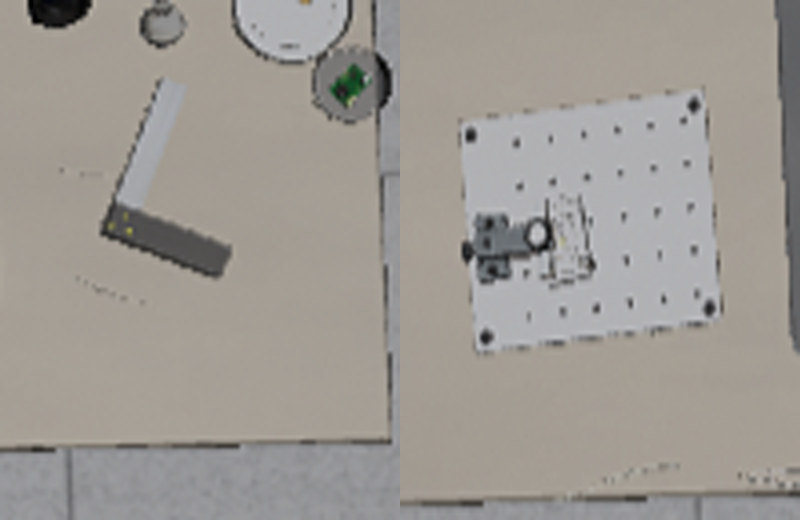

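The crops show the L-square with its stock from about (100,230) to (230,265) and its blade pointing up-right. They also show the white chuck with its die under the black plunger at (538,235), which confirms both choices. Next I go over the plate for a close look.

>>> {"api": "send_rows", "payload": {
  "motion": [
    {"linear": [0.087, -0.123, 0.03], "dr": [0, 0, -0.063]},
    {"linear": [0.087, -0.123, 0.03], "dr": [0, 0, -0.063]},
    {"linear": [0.087, -0.123, 0.03], "dr": [0, 0, -0.063]},
    {"linear": [0.087, -0.123, 0.03], "dr": [0, 0, -0.063]},
    {"linear": [0.087, -0.123, 0.03], "dr": [0, 0, -0.063]},
    {"linear": [0.087, -0.123, 0.03], "dr": [0, 0, -0.063]},
    {"linear": [0.087, -0.123, 0.03], "dr": [0, 0, -0.063]},
    {"linear": [0.087, -0.123, 0.03], "dr": [0, 0, -0.063]},
    {"linear": [0.087, -0.123, 0.03], "dr": [0, 0, -0.063]},
    {"linear": [0.087, -0.123, 0.03], "dr": [0, 0, -0.063]},
    {"linear": [0.087, -0.123, 0.03], "dr": [0, 0, -0.063]},
    {"linear": [0, 0, 0], "dr": [0, 0, 0]}
  ]
}}

```text
t: 1.1
tool_pos: [0.4434, 0.2727, 0.3326]
orientation: [3.136, 0.004, 1.726]
contact_force: [0.6, 0.0, 0.5]
finger_gap: 0.0852
grasp_force: 0.0
```

```bash
python3 - <<'E'
from h import *
o=readout.get_obs(); s=snap('wrist'); T=wrist_T(o,s); np.save('Tw.npy',T)
print(np.round(o['tool_pos'],4),np.round(o['orientation'],4)); print(np.round(s['camera_matrix'],1),np.round(s['tool_from_camera'],4))
cv2.imwrite('pics/w1.png',s['image'][:,:,::-1])
E
```

```text
[0.4434 0.2727 0.3326] [3.1364 0.0039 1.7265]
[[345.3   0.  279.5]
 [  0.  345.3 208.5]
 [  0.    0.    1. ]] [[ 3.000e-04 -9.580e-01 -2.866e-01  7.350e-02]
 [ 1.000e+00  6.000e-04 -1.000e-03 -1.100e-03]
 [ 1.200e-03 -2.866e-01  9.580e-01 -1.251e-01]
 [ 0.000e+00  0.000e+00  0.000e+00  1.000e+00]]
```

View pics/w1.png

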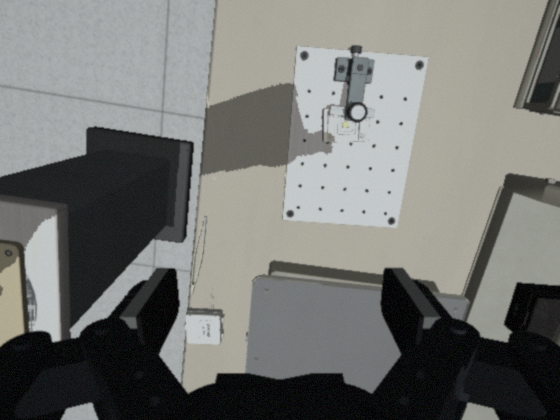

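The wrist view shows the plate with corners at about (297,46), (427,58), (397,227) and (284,220). Its front edge is on the left, the tower is at (355,70), the plunger head at (358,112), and the chuck at (345,125), partly in the arm's shadow. I'll fit the edges.

```bash
python3 - <<'E'
from h import *
s=dict(np.load('wrist.npz'));T=np.load('Tw.npy');K=s['camera_matrix'];im=s['image'].astype(int)
P=cloud(s,T)
ratio=im[...,2]/(im[...,0]+1.)
print('ratio plate',ratio[180,330],ratio[120,312],'bench',ratio[180,250],ratio[120,250],ratio[150,500])
m=((ratio>.92)).astype(np.uint8); m[:40]=0;m[235:]=0;m[:,:260]=0;m[:,440:]=0
m=cv2.morphologyEx(m,cv2.MORPH_CLOSE,np.ones((7,7)))
m=cv2.morphologyEx(m,cv2.MORPH_OPEN,np.ones((5,5)))
c=max(cv2.findContours(m,0,cv2.CHAIN_APPROX_NONE)[0],key=cv2.contourArea)[:,0].astype(float)
q=np.array([[297,46],[427,58],[397,227],[284,220]],float)
def line(a,b,pts):
    n=np.array([-(b-a)[1],(b-a)[0]])/np.linalg.norm(b-a);t=(pts-a)@(b-a)/((b-a)@(b-a))
    k=(abs((pts-a)@n)<6)&(t>.08)&(t<.92)
    vx,vy,x,y=cv2.fitLine(pts[k].astype(np.float32),cv2.DIST_HUBER,0,.01,.01).ravel(); return np.array([vx,vy,x,y]),k.sum()
L=[line(q[i],q[(i+1)%4],c) for i in range(4)]
def X(l,k):
    t=np.linalg.solve(np.c_[l[:2],-k[:2]],k[2:]-l[2:]);return l[2:]+t[0]*l[:2]
C=np.array([X(L[i-1][0],L[i][0]) for i in range(4)]);print(C.round(1),[l[1] for l in L])
W=ray(T,K,C,.008);print(W.round(4)); print('sides',[np.linalg.norm(W[i]-W[(i+1)%4]).round(4) for i in range(4)])
# W: 0 FL,1 RL,2 RR,3 FR
ang=[np.degrees(np.arctan2(*(W[a]-W[b])[1::-1])) for a,b in [(0,3),(1,2)]]
ang2=[np.degrees(np.arctan2(*(W[a]-W[b])[1::-1])) for a,b in [(1,0),(2,3)]]
print('y-dir',ang,'x-dir',ang2,'centre',W.mean(0))
h=P[...,2];print('plate z',np.median(h[180:210,300:380]),'bench',np.median(h[180:210,240:270]),'slab',np.median(h[330:360,290:360]))
print('plunger',ray(T,K,[358,112],.069))
crop=s['image'][80:170,300:420,::-1];cv2.imwrite('pics/c2.png',cv2.resize(crop,(800,600),interpolation=cv2.INTER_CUBIC))
E
```

```text
ratio plate 1.0256410256410255 1.0203045685279188 bench 0.9132947976878613 0.9175257731958762 0.9
[[296.3  42.3]
 [432.1  56.4]
 [397.1 227.8]
 [280.8 222.2]] [np.int64(25), np.int64(46), np.int64(93), np.int64(56)]
[[0.4409 0.4178 0.008 ]
 [0.6047 0.428  0.008 ]
 [0.6186 0.2086 0.008 ]
 [0.458  0.192  0.008 ]]
sides [np.float64(0.1641), np.float64(0.2199), np.float64(0.1615), np.float64(0.2265)]
y-dir [np.float64(94.33525416172785), np.float64(93.63064585253018)] x-dir [np.float64(3.5752930410354735), np.float64(5.901837118814911)] centre [0.53054288 0.3115841  0.008     ]
plate z 0.007280350159710985 bench -0.0005521599544576761 slab 0.062023930395803284
plunger [[0.51723099 0.35048714 0.069     ]]
```

View pics/c2.png

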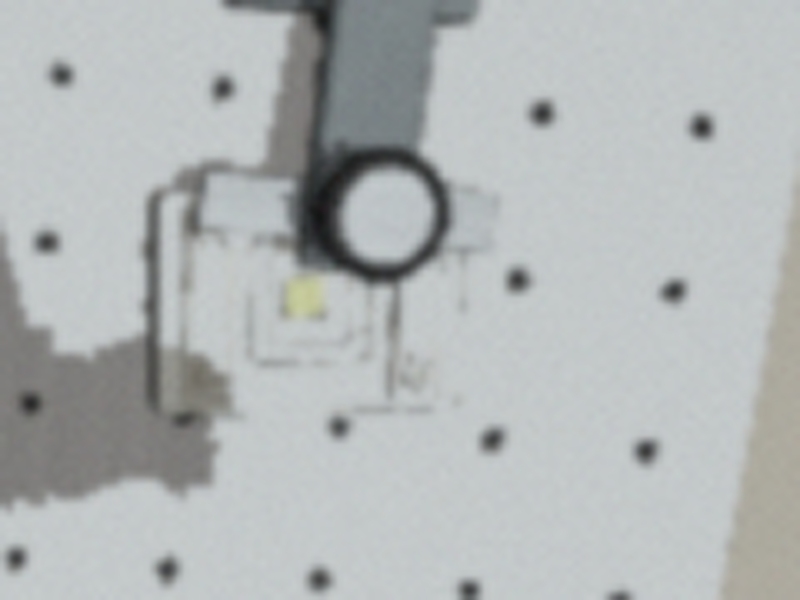

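The crop shows the skewed chuck under the plunger, at about (300,300), with its near edge at about row 410 and the bridge at (350,205). I'll refit the plate edges with a cleaner threshold and go to the square.

>>> {"api": "send_rows", "payload": {
  "motion": [
    {"linear": [0.016, -0.16, 0], "dr": [0, 0, -0.026]},
    {"linear": [0.016, -0.16, 0], "dr": [0, 0, -0.026]},
    {"linear": [0.016, -0.16, 0], "dr": [0, 0, -0.026]},
    {"linear": [0.016, -0.16, 0], "dr": [0, 0, -0.026]},
    {"linear": [0.016, -0.16, 0], "dr": [0, 0, -0.026]},
    {"linear": [0.016, -0.16, 0], "dr": [0, 0, -0.026]},
    {"linear": [0.016, -0.16, 0], "dr": [0, 0, -0.026]},
    {"linear": [0.016, -0.16, 0], "dr": [0, 0, -0.026]},
    {"linear": [0.016, -0.16, 0], "dr": [0, 0, -0.026]},
    {"linear": [0.016, -0.16, 0], "dr": [0, 0, -0.026]},
    {"linear": [0.016, -0.16, 0], "dr": [0, 0, -0.026]},
    {"linear": [0.016, -0.16, 0], "dr": [0, 0, -0.026]}
  ]
}}

```text
t: 2.15
tool_pos: [0.4862, -0.1997, 0.3303]
orientation: [-3.141, -0.001, 1.253]
contact_force: [0.7, -0.3, 0.8]
finger_gap: 0.0852
grasp_force: 0.0
```

>>> {"api": "send_rows", "payload": {
  "motion": [
    {"linear": [0, -0.1, -0.1], "dr": [0, 0, 0]},
    {"linear": [0, -0.1, -0.1], "dr": [0, 0, 0]},
    {"linear": [0, -0.1, -0.1], "dr": [0, 0, 0]},
    {"linear": [0, -0.1, -0.1], "dr": [0, 0, 0]},
    {"linear": [0, 0, 0], "dr": [0, 0, 0]},
    {"linear": [0, 0, 0], "dr": [0, 0, 0]}
  ]
}}

```text
t: 2.65
tool_pos: [0.485, -0.2991, 0.2288]
orientation: [-3.137, -0.001, 1.251]
contact_force: [-0.1, 0.7, 0.7]
finger_gap: 0.0852
grasp_force: 0.0
```

```bash
cat >> h.py <<'E'
def edge(a,b,m,span=8):
    """subpixel-ish boundary of mask m near segment a-b"""
    a=np.array(a,float);b=np.array(b,float)
    c=np.vstack([k[:,0] for k in cv2.findContours(m.astype(np.uint8),cv2.RETR_LIST,cv2.CHAIN_APPROX_NONE)[0]]).astype(float)
    n=np.array([-(b-a)[1],(b-a)[0]])/np.linalg.norm(b-a);t=(c-a)@(b-a)/((b-a)@(b-a))
    k=(abs((c-a)@n)<span)&(t>.06)&(t<.94)
    vx,vy,x,y=cv2.fitLine(c[k].astype(np.float32),cv2.DIST_HUBER,0,.01,.01).ravel(); return np.array([vx,vy,x,y]),k.sum()
def X(l,k):
    t=np.linalg.solve(np.c_[l[:2],-k[:2]],k[2:]-l[2:]);return l[2:]+t[0]*l[:2]
def quad(q,m,span=8):
    L=[edge(q[i],q[(i+1)%4],m,span) for i in range(4)]
    return np.array([X(L[i-1][0],L[i][0]) for i in range(4)]),[int(l[1]) for l in L]
E
python3 - <<'E'
from h import *
s=dict(np.load('wrist.npz'));T=np.load('Tw.npy');K=s['camera_matrix']
im=cv2.GaussianBlur(s['image'],(0,0),.8).astype(float)
m=(im[...,2]/(im[...,0]+1)>.965)
C,n=quad([[297,46],[427,58],[397,227],[284,220]],m,5)
W=ray(T,K,C,.008);print(C.round(1),n);print(W.round(4),[np.linalg.norm(W[i]-W[(i+1)%4]).round(4) for i in range(4)])
for a,b in [(0,3),(1,2),(1,0),(2,3)]: print(np.degrees(np.arctan2(*(W[a]-W[b])[1::-1])).round(2))
print(W.mean(0))
o=readout.get_obs(); s=snap('wrist'); T=wrist_T(o,s); np.save('Tw2.npy',T)
print(np.round(o['tool_pos'],4),np.round(o['orientation'],4))
cv2.imwrite('pics/w2.png',s['image'][:,:,::-1])
E
```

```text
[[298.7  45.9]
 [428.   56.9]
 [396.4 227.2]
 [282.9 219.2]] [114, 148, 100, 234]
[[0.4444 0.4144 0.008 ]
 [0.6    0.4268 0.008 ]
 [0.6173 0.2093 0.008 ]
 [0.4602 0.1967 0.008 ]] [np.float64(0.1561), np.float64(0.2182), np.float64(0.1576), np.float64(0.2183)]
94.15
94.56
4.53
4.59
[0.53048967 0.3117773  0.008     ]
[ 0.485  -0.2991  0.2288] [-3.1373e+00 -8.0000e-04  1.2509e+00]
```

View pics/w2.png

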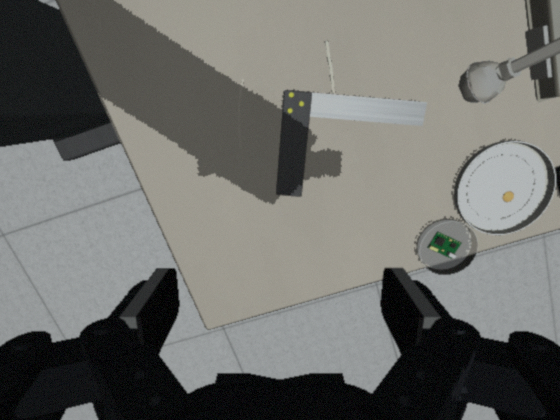

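The wrist view shows the stock with top corners at about (284,90), (311,93), (303,196) and (276,193). The blade is at (312–425, 93–125).

```bash
python3 - <<'E'
from h import *
s=dict(np.load('wrist.npz'));T=np.load('Tw2.npy');K=s['camera_matrix']
im=cv2.GaussianBlur(s['image'],(0,0),.8).astype(float);g=im.max(2)
print('g stock',g[150,292],'shade',g[150,265],g[163,325],'light',g[180,330],'blade',g[105,360])
m=g<80
C,n=quad([[284,90],[311,93],[303,196],[276,193]],m,5)
W=ray(T,K,C,.02);print(C.round(1),n);print(W.round(4),[np.linalg.norm(W[i]-W[(i+1)%4]).round(4) for i in range(4)])
for a,b in [(0,3),(1,2),(1,0),(2,3)]: print(np.degrees(np.arctan2(*(W[a]-W[b])[1::-1])).round(2))
print(W.mean(0))
P=cloud(s,T);print('z',np.median(P[120:180,285:297,2]),'bench',np.median(P[150:250,350:400,2]), 'xy depth centre',np.median(P[130:156,286:296],axis=(0,1)))
mb=(g>140)&(P[...,2]>.005)
B=ray(T,K,[[312,92],[426,101],[424,126]],.0115);print('blade',B.round(4))
E
```

```text
g stock 38.0 shade 85.0 86.0 light 155.0 blade 181.0
[[283.9  91.9]
 [308.8  93.1]
 [303.3 194. ]
 [273.8 194. ]] [28, 94, 26, 100]
[[ 0.5132 -0.2193  0.02  ]
 [ 0.5345 -0.2274  0.02  ]
 [ 0.5015 -0.3171  0.02  ]
 [ 0.4736 -0.3079  0.02  ]] [np.float64(0.0228), np.float64(0.0955), np.float64(0.0294), np.float64(0.097)]
65.9
69.81
-20.9
-18.23
[ 0.50567295 -0.26791417  0.02      ]
z 0.019523835590528782 bench -0.0006846475827625431 xy depth centre [ 0.50486725 -0.26486893  0.01957181]
blade [[ 0.5383 -0.2274  0.0115]
 [ 0.6381 -0.269   0.0115]
 [ 0.6317 -0.2911  0.0115]]
```

```bash
python3 - <<'E'
from h import *
s=dict(np.load('wrist.npz'));T=np.load('Tw2.npy');K=s['camera_matrix']
im=cv2.GaussianBlur(s['image'],(0,0),.6).astype(float);g=im.max(2)
for th in (55,62,70):
    C,n=quad([[284,90],[311,93],[303,196],[276,193]],g<th,5)
    W=ray(T,K,C,.02);print(th,C.round(1).tolist(),n,[np.linalg.norm(W[i]-W[(i+1)%4]).round(4) for i in range(4)],[np.degrees(np.arctan2(*(W[a]-W[b])[1::-1])).round(1) for a,b in [(0,3),(1,2)]],W.mean(0).round(4))
# blade edges, long outer (top) & inner
mb=(g>168)
l1,n1=edge((314,92),(425,101),mb,5); l2,n2=edge((314,118),(423,126),mb,5)
for l,n in((l1,n1),(l2,n2)):
    p=ray(T,K,[l[2:]-40*l[:2],l[2:]+40*l[:2]],.0115);print('blade ang',np.degrees(np.arctan2(*(p[1]-p[0])[1::-1])),n,p.round(4).tolist())
E
```

```text
Traceback (most recent call last):
  File "h.py", line 26, in quad
    L=[edge(q[i],q[(i+1)%4],m,span) for i in range(4)]
       ~~~~^^^^^^^^^^^^^^^^^^^^^^^^
  File "h.py", line 22, in edge
    vx,vy,x,y=cv2.fitLine(c[k].astype(np.float32),cv2.DIST_HUBER,0,.01,.01).ravel(); return np.array([vx,vy,x,y]),k.sum()
              ~~~~~~~~~~~^^^^^^^^^^^^^^^^^^^^^^^^^^^^^^^^^^^^^^^^^^^^^^^^^^
cv2.error: OpenCV(4.12.0) /io/opencv/modules/imgproc/src/linefit.cpp:50: error: (-215:Assertion failed) count > 0 in function 'fitLine2D_wods'
```

```bash
python3 - <<'E'
from h import *
s=dict(np.load('wrist.npz'));T=np.load('Tw2.npy');K=s['camera_matrix']
im=cv2.GaussianBlur(s['image'],(0,0),.6).astype(float);g=im.max(2)
D=lambda l,z:(lambda p:(np.degrees(np.arctan2(*(p[1]-p[0])[1::-1])).round(2),p.round(4).tolist()))(ray(T,K,[l[2:]-40*l[:2],l[2:]+40*l[:2]],z))
for th in(58,65,72):
  for nm,a,b in(('L',(282,112),(276,190)),('R',(309,115),(304,190)),('bot',(277,194),(302,195))):
    try: l,n=edge(a,b,g<th,4);print(th,nm,n,D(l,.02))
    except Exception: print(th,nm,'none')
for nm,a,b in(('Bo',(314,92),(425,101)),('Bi',(314,118),(423,126))):
  for th in(160,168):
    l,n=edge(a,b,g>th,5);print(th,nm,n,D(l,.0115))
for r in(105,130,160,185): print(r,g[r,268:318:2].astype(int).tolist())
E
```

```text
58 L 69 (np.float64(67.16), [[0.4769, -0.3053, 0.02], [0.5066, -0.2348, 0.02]])
58 R 59 (np.float64(66.92), [[0.4984, -0.3173, 0.02], [0.5286, -0.2465, 0.02]])
58 bot 16 (np.float64(-15.18), [[0.4472, -0.3006, 0.02], [0.5241, -0.3214, 0.02]])
65 L 69 (np.float64(67.16), [[0.477, -0.3043, 0.02], [0.5067, -0.2339, 0.02]])
65 R 61 (np.float64(67.16), [[0.4989, -0.3175, 0.02], [0.5287, -0.2466, 0.02]])
65 bot 16 (np.float64(-12.39), [[0.4461, -0.3028, 0.02], [0.524, -0.3199, 0.02]])
72 L 69 (np.float64(67.12), [[0.4763, -0.3054, 0.02], [0.5061, -0.2349, 0.02]])
72 R 61 (np.float64(66.69), [[0.5003, -0.3138, 0.02], [0.5305, -0.2436, 0.02]])
72 bot 19 (np.float64(-12.75), [[0.4463, -0.3026, 0.02], [0.524, -0.3202, 0.02]])
160 Bo 107 (np.float64(-23.6), [[0.5526, -0.2335, 0.0115], [0.622, -0.2639, 0.0115]])
168 Bo 88 (np.float64(-23.63), [[0.5475, -0.232, 0.0115], [0.6169, -0.2623, 0.0115]])
160 Bi 96 (np.float64(-21.93), [[0.5466, -0.255, 0.0115], [0.6181, -0.2838, 0.0115]])
168 Bi 78 (np.float64(-20.92), [[0.5365, -0.2508, 0.0115], [0.6083, -0.2782, 0.0115]])
105 [85, 85, 87, 103, 122, 153, 142, 82, 70, 78, 78, 78, 78, 77, 75, 89, 147, 148, 92, 76, 76, 113, 180, 184, 184]
130 [86, 85, 86, 88, 85, 87, 70, 38, 39, 40, 39, 38, 38, 39, 39, 38, 37, 39, 38, 40, 65, 107, 149, 156, 157]
160 [85, 86, 85, 86, 85, 58, 39, 38, 38, 39, 39, 37, 36, 39, 38, 39, 37, 38, 47, 79, 87, 85, 86, 86, 85]
185 [87, 87, 88, 86, 57, 38, 37, 37, 37, 37, 38, 36, 36, 37, 40, 57, 56, 91, 152, 155, 155, 155, 156, 155, 154]
```

>>> {"api": "send_rows", "payload": {
  "motion": [
    {"linear": [0.028, 0.042, -0.1], "dr": [0, 0, -0.017]},
    {"linear": [0.028, 0.042, -0.1], "dr": [0, 0, -0.017]},
    {"linear": [0.028, 0.042, -0.1], "dr": [0, 0, -0.017]},
    {"linear": [0, 0, -0.12], "dr": [0, 0, 0]},
    {"linear": [0, 0, -0.12], "dr": [0, 0, 0]},
    {"linear": [0, 0, -0.1], "dr": [0, 0, 0]},
    {"linear": [0, 0, 0], "dr": [0, 0, 0]},
    {"linear": [0, 0, 0], "dr": [0, 0, 0]}
  ]
}}

```text
t: 3.37
tool_pos: [0.5076, -0.2661, 0.0711]
orientation: [-3.141, -0.001, 1.174]
contact_force: [-1.0, 0.0, 0.7]
finger_gap: 0.0851
grasp_force: 0.0
```

```bash
python3 - <<'E'
from h import *
o=readout.get_obs(); s=snap('wrist'); T=wrist_T(o,s)
print(np.round(o['tool_pos'],4),np.round(o['orientation'],4),arm.tip_reach)
a=s['image'][:,:,::-1].copy()
Ti=np.linalg.inv(T)
p=Ti[:3,:3]@np.array([o['tool_pos'][0],o['tool_pos'][1],.02])+Ti[:3,3];p=s['camera_matrix']@p;cv2.circle(a,tuple(int(v) for v in p[:2]/p[2]),3,(0,0,255),-1)
cv2.imwrite('pics/w3.png',a)
E
```

```text
[ 0.5076 -0.2661  0.0711] [-3.1407e+00 -1.2000e-03  1.1743e+00] 0.017
```

View pics/w3.png

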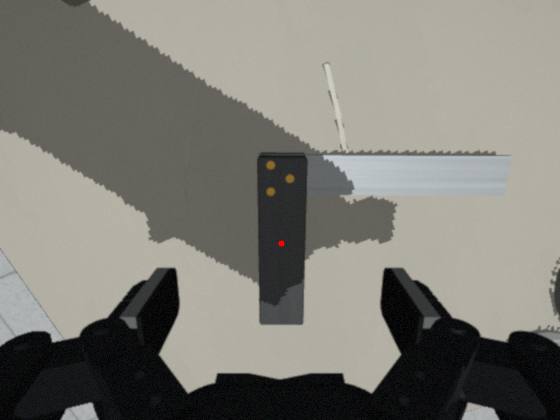

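The stock is centred and parallel between the fingers: it runs from (259,155) to (304,323), and the red TCP dot is on its middle. Now I descend and grip.

>>> {"api": "send_rows", "payload": {
  "motion": [
    {"linear": [0, 0, -0.06], "dr": [0, 0, 0]},
    {"linear": [0, 0, -0.06], "dr": [0, 0, 0]},
    {"linear": [0, 0, -0.05], "dr": [0, 0, 0]},
    {"linear": [0, 0, 0], "dr": [0, 0, 0]},
    {"linear": [0, 0, 0], "dr": [0, 0, 0]}
  ]
}}

```text
t: 3.83
tool_pos: [0.5076, -0.2679, 0.0292]
orientation: [3.141, -0.0, 1.172]
contact_force: [0.0, -0.2, 1.1]
finger_gap: 0.0857
grasp_force: 0.0
```

>>> {"api": "send_rows", "payload": {
  "motion": [
    {"linear": [0, 0, 0], "dr": [0, 0, 0]},
    {"linear": [0, 0, 0], "dr": [0, 0, 0]},
    {"linear": [0, 0, 0], "dr": [0, 0, 0]},
    {"linear": [0, 0, 0], "dr": [0, 0, 0]},
    {"linear": [0, 0, 0], "dr": [0, 0, 0]},
    {"linear": [0, 0, 0], "dr": [0, 0, 0]},
    {"linear": [0, 0, 0], "dr": [0, 0, 0]},
    {"linear": [0, 0, 0], "dr": [0, 0, 0]}
  ],
  "claw": 0,
  "force": 80
}}

```text
t: 4.5
tool_pos: [0.5074, -0.2681, 0.0291]
orientation: [3.14, -0.0, 1.172]
contact_force: [-0.8, 0.7, 5.5]
finger_gap: 0.023
grasp_force: 78.9
```

```bash
python3 - <<'E'
from h import *
o=readout.get_obs()
T=None
c=np.array([.5305,.3118]);a=np.radians(4.4);Rp=np.array([[np.cos(a),-np.sin(a)],[np.sin(a),np.cos(a)]])
# camera pose of picture w1
T1=np.load('Tw.npy');K=np.array([[345.3,0,279.5],[0,345.3,208.5],[0,0,1]])
f=lambda u,v,z:((ray(T1,K,[300+u*120/800,80+v*90/600],z)[0,:2]-c)@Rp*1000).round(1)
print('plunger',f(385,215,.069),'near edge bot',f(165,415,.01),f(430,408,.028),f(350,410,.028),f(240,415,.028),'right bar',f(392,395,.028),'left top',f(155,190,.028),'leftbot',f(160,410,.028),'die',f(305,298,.03))
for y in (-60,-70,-80):
    print(y,(c+Rp@np.array([-.100,y/1000])).round(4), 'flush',(c+Rp@np.array([-.093,y/1000])).round(4))
E
```

```text
plunger [-10.5  39.3] near edge bot [-34.1  -1. ] [11.9  5.8] [-2.7  4.3] [-22.8   1.8] right bar [4.6 7.6] left top [-43.1  40.1] leftbot [-37.6   1.5] die [-14.1  23.7]
-60 [0.4354 0.2443] flush [0.4424 0.2448]
-70 [0.4362 0.2343] flush [0.4431 0.2349]
-80 [0.4369 0.2244] flush [0.4439 0.2249]
```

>>> {"api": "send_rows", "payload": {
  "motion": [
    {"linear": [0, 0, 0.06], "dr": [0, 0, 0]},
    {"linear": [0, 0, 0.1], "dr": [0, 0, 0]},
    {"linear": [0, 0, 0.12], "dr": [0, 0, 0]},
    {"linear": [0, 0, 0.12], "dr": [0, 0, 0]},
    {"linear": [0, 0, 0.08], "dr": [0, 0, 0]},
    {"linear": [0, 0, 0], "dr": [0, 0, 0]},
    {"linear": [0, 0, 0], "dr": [0, 0, 0]}
  ]
}}

```text
t: 5.08
tool_pos: [0.5071, -0.2676, 0.1484]
orientation: [3.141, -0.0, 1.172]
contact_force: [-0.8, 0.5, -5.0]
finger_gap: 0.0235
grasp_force: 80.0
```

>>> {"api": "send_rows", "payload": {
  "motion": [
    {"linear": [-0.024, 0.15, 0], "dr": [0, 0, 0.025]},
    {"linear": [-0.024, 0.15, 0], "dr": [0, 0, 0.025]},
    {"linear": [-0.024, 0.15, 0], "dr": [0, 0, 0.025]},
    {"linear": [-0.024, 0.15, 0], "dr": [0, 0, 0.025]},
    {"linear": [-0.024, 0.15, 0], "dr": [0, 0, 0.025]},
    {"linear": [-0.024, 0.15, 0], "dr": [0, 0, 0.025]},
    {"linear": [-0.024, 0.15, 0], "dr": [0, 0, 0.025]},
    {"linear": [-0.024, 0.15, 0], "dr": [0, 0, 0.025]},
    {"linear": [-0.024, 0.15, 0], "dr": [0, 0, 0.025]},
    {"linear": [-0.024, 0.15, 0], "dr": [0, 0, 0.025]},
    {"linear": [-0.024, 0.15, 0], "dr": [0, 0, 0.025]},
    {"linear": [-0.024, 0.15, 0], "dr": [0, 0, 0.025]}
  ]
}}

```text
t: 6.08
tool_pos: [0.4329, 0.1835, 0.1465]
orientation: [-3.138, 0.002, 1.645]
contact_force: [1.2, -0.3, -5.3]
finger_gap: 0.0233
grasp_force: 80.1
```

>>> {"api": "send_rows", "payload": {
  "motion": [
    {"linear": [-0.006, 0.1, 0], "dr": [0, 0, 0.003]},
    {"linear": [0, 0.075, 0], "dr": [0, 0, 0]},
    {"linear": [0, 0, 0], "dr": [0, 0, 0]},
    {"linear": [0, 0, 0], "dr": [0, 0, 0]},
    {"linear": [0, 0, 0], "dr": [0, 0, 0]}
  ]
}}

```text
t: 6.5
tool_pos: [0.4324, 0.2247, 0.147]
orientation: [-3.139, 0.002, 1.648]
contact_force: [-0.1, -0.9, -4.2]
finger_gap: 0.0234
grasp_force: 80.1
```

```bash
python3 - <<'E'
from h import *
o=readout.get_obs(); s=snap('wrist'); T=wrist_T(o,s); np.save('Tw.npy',T)
print(np.round(o['tool_pos'],4),np.round(o['orientation'],4),np.round(o['contact_force'],1))
cv2.imwrite('pics/w4.png',s['image'][:,:,::-1])
E
```

```text
[0.4324 0.2247 0.147 ] [-3.1388e+00  2.1000e-03  1.6475e+00] [-0.1 -0.9 -4.2]
```

View pics/w4.png

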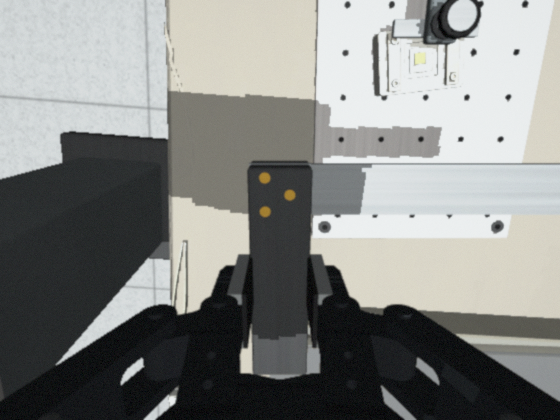

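The view shows the square held straight, with its stock between the pads. Its blade is along row 190 over the plate, clear of the chuck at (420,65), and the plate's front edge is at column ~315. Tweezers are at (172,60) and (180,290).

```bash
python3 - <<'E'
from h import *
s=dict(np.load('wrist.npz'));T=np.load('Tw.npy');K=s['camera_matrix']
im=cv2.GaussianBlur(s['image'],(0,0),.8).astype(float);m=im[...,2]/(im[...,0]+1)>.965
l,n=edge((317,2),(315,150),m,5);p=ray(T,K,[l[2:]-60*l[:2],l[2:]+60*l[:2]],.008);d=p[1]-p[0]
print(n,p.round(4).tolist(),'edge ang',np.degrees(np.arctan2(d[1],d[0])))
o=readout.get_obs();nrm=np.array([np.cos(np.radians(4.4)),np.sin(np.radians(4.4))])
print('gap tcp->edge along normal mm',((p[:,:2]-o['tool_pos'][:2])@nrm*1000).round(1), 'tool y ang',np.degrees(np.arctan2(-np.cos(o['orientation'][2]),np.sin(o['orientation'][2]))))
g=im.max(2);z0=o['tool_pos'][2]-.0291+.0115
l,n=edge((320,163),(555,163),(m&(g>100)),6) if 0 else edge((370,164),(555,164),g>175,4)
q=ray(T,K,[l[2:]-60*l[:2],l[2:]+60*l[:2]],z0);d=q[1]-q[0];print('blade ang',np.degrees(np.arctan2(d[1],d[0])),n,q.round(4).tolist())
c=np.array([.5305,.3118]);a=np.radians(4.4);Rp=np.array([[np.cos(a),-np.sin(a)],[np.sin(a),np.cos(a)]])
for uv in [(378,96),(462,89),(381,34)]: print(uv,((ray(T,K,uv,.028)[0,:2]-c)@Rp*1000).round(1))
E
```

```text
186 [[0.4553, 0.2699, 0.008], [0.4467, 0.3513, 0.008]] edge ang 96.06212409752523
gap tcp->edge along normal mm [26.  23.6] tool y ang 4.331662661004108
blade ang 7.81390627826773 48 [[0.5054, 0.2794, 0.1297], [0.5538, 0.286, 0.1297]]
(378, 96) [-40.1  -0.3]
(462, 89) [15.5  4.2]
(381, 34) [-41.3  37.4]
```

>>> {"api": "send_rows", "payload": {
  "motion": [
    {"linear": [0, 0, -0.12], "dr": [0, 0, 0]},
    {"linear": [0, 0, -0.12], "dr": [0, 0, 0]},
    {"linear": [0, 0, -0.12], "dr": [0, 0, 0]},
    {"linear": [0, 0, -0.084], "dr": [0, 0, 0]},
    {"linear": [0, 0, 0], "dr": [0, 0, 0]},
    {"linear": [0, 0, 0], "dr": [0, 0, 0]},
    {"linear": [0, 0, 0], "dr": [0, 0, 0]}
  ]
}}

```text
t: 7.13
tool_pos: [0.4344, 0.2251, 0.0381]
orientation: [3.14, 0.0, 1.646]
contact_force: [-0.3, -0.2, -4.5]
finger_gap: 0.0233
grasp_force: 80.2
```

>>> {"api": "send_rows", "payload": {
  "motion": [
    {"linear": [0, 0, -0.008], "dr": [0, 0, 0]},
    {"linear": [0, 0, -0.008], "dr": [0, 0, 0]},
    {"linear": [0, 0, 0], "dr": [0, 0, 0]},
    {"linear": [0, 0, 0], "dr": [0, 0, 0]},
    {"linear": [0, 0, 0], "dr": [0, 0, 0]}
  ]
}}

```text
t: 7.55
tool_pos: [0.4336, 0.2261, 0.0337]
orientation: [3.141, -0.0, 1.648]
contact_force: [-0.6, -0.5, -4.1]
finger_gap: 0.0232
grasp_force: 80.2
```

Not touching the bench yet, so I step down further.

>>> {"api": "send_rows", "payload": {
  "motion": [
    {"linear": [0, 0, -0.007], "dr": [0, 0, 0]},
    {"linear": [0, 0, -0.005], "dr": [0, 0, 0]},
    {"linear": [0, 0, 0], "dr": [0, 0, 0]},
    {"linear": [0, 0, 0], "dr": [0, 0, 0]},
    {"linear": [0, 0, 0], "dr": [0, 0, 0]}
  ]
}}

```text
t: 7.97
tool_pos: [0.4334, 0.2259, 0.0302]
orientation: [-3.141, 0.0, 1.648]
contact_force: [-0.9, 0.1, -4.8]
finger_gap: 0.0232
grasp_force: 80.2
```

>>> {"api": "send_rows", "payload": {
  "motion": [
    {"linear": [0, 0, -0.003], "dr": [0, 0, 0]},
    {"linear": [0, 0, 0], "dr": [0, 0, 0]},
    {"linear": [0, 0, 0], "dr": [0, 0, 0]},
    {"linear": [0, 0, 0], "dr": [0, 0, 0]}
  ]
}}

```text
t: 8.3
tool_pos: [0.4335, 0.2259, 0.0296]
orientation: [3.142, -0.0, 1.648]
contact_force: [-0.5, -0.5, -5.0]
finger_gap: 0.0234
grasp_force: 80.2
```

>>> {"api": "send_rows", "payload": {
  "motion": [
    {"linear": [0, 0, -0.003], "dr": [0, 0, 0]},
    {"linear": [0, 0, 0], "dr": [0, 0, 0]},
    {"linear": [0, 0, 0], "dr": [0, 0, 0]}
  ]
}}

```text
t: 8.55
tool_pos: [0.4336, 0.2259, 0.0291]
orientation: [3.141, -0.0, 1.648]
contact_force: [-1.8, 0.5, 2.6]
finger_gap: 0.0233
grasp_force: 80.8
```

>>> {"api": "send_rows", "payload": {
  "motion": [
    {"linear": [0.016, 0.001, 0], "dr": [0, 0, 0]},
    {"linear": [0.012, 0.001, 0], "dr": [0, 0, 0]},
    {"linear": [0, 0, 0], "dr": [0, 0, 0]},
    {"linear": [0, 0, 0], "dr": [0, 0, 0]},
    {"linear": [0, 0, 0], "dr": [0, 0, 0]}
  ]
}}

```text
t: 8.97
tool_pos: [0.439, 0.2264, 0.0291]
orientation: [-3.139, -0.001, 1.648]
contact_force: [-4.2, -0.1, 4.9]
finger_gap: 0.0232
grasp_force: 81.3
```

>>> {"api": "send_rows", "payload": {
  "motion": [
    {"linear": [0.008, 0.001, 0], "dr": [0, 0, 0]},
    {"linear": [0, 0, 0], "dr": [0, 0, 0]},
    {"linear": [0, 0, 0], "dr": [0, 0, 0]}
  ]
}}

```text
t: 9.22
tool_pos: [0.4402, 0.2265, 0.0291]
orientation: [-3.137, -0.001, 1.648]
contact_force: [-4.6, -0.4, 6.6]
finger_gap: 0.0232
grasp_force: 81.6
```

>>> {"api": "send_rows", "payload": {
  "motion": [
    {"linear": [0.005, 0, 0], "dr": [0, 0, 0]},
    {"linear": [0, 0, 0], "dr": [0, 0, 0]},
    {"linear": [0, 0, 0], "dr": [0, 0, 0]}
  ]
}}

```text
t: 9.47
tool_pos: [0.4413, 0.2267, 0.0291]
orientation: [-3.137, -0.001, 1.649]
contact_force: [-4.3, -0.6, 7.6]
finger_gap: 0.0232
grasp_force: 81.6
```

```bash
python3 - <<'E'
from h import *
o=readout.get_obs();print({k:np.round(o[k],4).tolist() for k in('tool_pos','orientation','contact_force','wrist_torque')})
E
```

```text
{'tool_pos': [0.4413, 0.2267, 0.0291], 'orientation': [-3.1369, -0.0007, 1.6486], 'contact_force': [-4.2686, -0.6153, 7.5919], 'wrist_torque': [-0.123, 1.1916, 0.0159]}
```

>>> {"api": "send_rows", "payload": {
  "motion": [
    {"linear": [0, 0, 0.002], "dr": [0, 0, 0]},
    {"linear": [0.006, 0, 0], "dr": [0, 0, 0]},
    {"linear": [0, 0, 0], "dr": [0, 0, 0]},
    {"linear": [0, 0, 0], "dr": [0, 0, 0]}
  ]
}}

```text
t: 9.8
tool_pos: [0.4453, 0.2267, 0.0292]
orientation: [-3.141, 0.0, 1.648]
contact_force: [-0.5, -1.1, -2.3]
finger_gap: 0.0233
grasp_force: 80.5
```

>>> {"api": "send_rows", "payload": {
  "motion": [
    {"linear": [0.004, 0, 0], "dr": [0, 0, 0]},
    {"linear": [0, 0, 0], "dr": [0, 0, 0]},
    {"linear": [0, 0, 0], "dr": [0, 0, 0]}
  ]
}}

```text
t: 10.05
tool_pos: [0.4453, 0.2267, 0.0292]
orientation: [-3.14, -0.0, 1.648]
contact_force: [-3.4, 0.7, -0.6]
finger_gap: 0.0233
grasp_force: 80.7
```

>>> {"api": "send_rows", "payload": {
  "motion": [
    {"linear": [0.004, 0, 0], "dr": [0, 0, 0]},
    {"linear": [0, 0, 0], "dr": [0, 0, 0]},
    {"linear": [0, 0, 0], "dr": [0, 0, 0]}
  ]
}}

```text
t: 10.3
tool_pos: [0.4454, 0.2266, 0.0292]
orientation: [-3.138, -0.0, 1.649]
contact_force: [-5.7, -1.0, 0.9]
finger_gap: 0.0234
grasp_force: 80.9
```

```bash
python3 - <<'E'
from h import *
o=readout.get_obs();print({k:np.round(o[k],4).tolist() for k in('tool_pos','orientation','contact_force','wrist_torque')})
E
```

```text
{'tool_pos': [0.4454, 0.2266, 0.0292], 'orientation': [-3.138, -0.0002, 1.6486], 'contact_force': [-5.7466, -1.0476, 0.9453], 'wrist_torque': [0.0432, 1.2415, 0.1147]}
```

>>> {"api": "send_rows", "payload": {
  "motion": [
    {"linear": [0, 0, 0], "dr": [0, 0, 0.006]},
    {"linear": [0, 0, 0], "dr": [0, 0, 0]},
    {"linear": [0, 0, 0], "dr": [0, 0, 0]}
  ]
}}

```text
t: 10.55
tool_pos: [0.4454, 0.2266, 0.0292]
orientation: [-3.138, -0.0, 1.657]
contact_force: [-4.8, 0.2, 1.9]
finger_gap: 0.023
grasp_force: 80.9
```

```bash
python3 - <<'E'
from h import *
o=readout.get_obs();print({k:np.round(o[k],4).tolist() for k in('tool_pos','orientation','contact_force','wrist_torque')})
E
```

```text
{'tool_pos': [0.4454, 0.2266, 0.0292], 'orientation': [-3.138, -0.0004, 1.657], 'contact_force': [-4.7855, 0.1744, 1.8769], 'wrist_torque': [-0.0227, 1.2795, -0.1467]}
```

>>> {"api": "send_rows", "payload": {
  "motion": [
    {"linear": [0, 0, 0], "dr": [0, 0, -0.012]},
    {"linear": [0, 0, 0], "dr": [0, 0, 0]},
    {"linear": [0, 0, 0], "dr": [0, 0, 0]}
  ]
}}

```text
t: 10.8
tool_pos: [0.4452, 0.2267, 0.0292]
orientation: [-3.138, -0.0, 1.64]
contact_force: [-6.0, -0.1, 2.5]
finger_gap: 0.0232
grasp_force: 81.0
```

```bash
python3 - <<'E'
from h import *
o=readout.get_obs();print({k:np.round(o[k],4).tolist() for k in('tool_pos','orientation','contact_force','wrist_torque')})
E
```

```text
{'tool_pos': [0.4452, 0.2267, 0.0292], 'orientation': [-3.1377, -0.0001, 1.64], 'contact_force': [-5.9919, -0.1415, 2.5368], 'wrist_torque': [-0.0435, 1.342, 0.3129]}
```

>>> {"api": "send_rows", "payload": {
  "motion": [
    {"linear": [0, 0, 0], "dr": [0, 0, 0.0065]},
    {"linear": [-0.0016, 0.02, 0], "dr": [0, 0, 0]},
    {"linear": [-0.0016, 0.02, 0], "dr": [0, 0, 0]},
    {"linear": [-0.0016, 0.02, 0], "dr": [0, 0, 0]},
    {"linear": [-0.0016, 0.02, 0], "dr": [0, 0, 0]},
    {"linear": [-0.0016, 0.02, 0], "dr": [0, 0, 0]},
    {"linear": [0, 0, 0], "dr": [0, 0, 0]},
    {"linear": [0, 0, 0], "dr": [0, 0, 0]}
  ]
}}

```text
t: 11.47
tool_pos: [0.4436, 0.2497, 0.0292]
orientation: [-3.138, 0.002, 1.648]
contact_force: [-5.2, -4.9, 2.5]
finger_gap: 0.0233
grasp_force: 81.1
```

```bash
cat > st.py <<'E'
from h import *
o=readout.get_obs();print({k:np.round(o[k],4).tolist() for k in('t','tool_pos','orientation','contact_force','wrist_torque')})
E
python3 st.py
```

```text
{'t': 11.4667, 'tool_pos': [0.4436, 0.2497, 0.0292], 'orientation': [-3.1381, 0.0023, 1.6483], 'contact_force': [-5.1966, -4.8547, 2.4766], 'wrist_torque': [-0.8763, 1.295, 0.1696]}
```

>>> {"api": "send_rows", "payload": {
  "motion": [
    {"linear": [0, 0, 0.001], "dr": [0, 0, 0]},
    {"linear": [-0.0008, 0.01, 0], "dr": [0, 0, 0]},
    {"linear": [-0.0008, 0.01, 0], "dr": [0, 0, 0]},
    {"linear": [-0.0008, 0.01, 0], "dr": [0, 0, 0]},
    {"linear": [-0.0008, 0.01, 0], "dr": [0, 0, 0]},
    {"linear": [0, 0, 0], "dr": [0, 0, 0]}
  ]
}}

```text
t: 11.97
tool_pos: [0.4428, 0.2593, 0.0292]
orientation: [-3.138, 0.003, 1.648]
contact_force: [-5.2, -5.3, -0.1]
finger_gap: 0.0235
grasp_force: 80.8
```

```bash
python3 st.py
```

```text
{'t': 11.9667, 'tool_pos': [0.4428, 0.2593, 0.0292], 'orientation': [-3.1379, 0.003, 1.6479], 'contact_force': [-5.1532, -5.284, -0.098], 'wrist_torque': [-1.0109, 1.1393, 0.1614]}
```

>>> {"api": "send_rows", "payload": {
  "motion": [
    {"linear": [-0.0008, 0.01, 0], "dr": [0, 0, 0]},
    {"linear": [-0.0008, 0.01, 0], "dr": [0, 0, 0]},
    {"linear": [-0.0008, 0.01, 0], "dr": [0, 0, 0]},
    {"linear": [-0.0008, 0.01, 0], "dr": [0, 0, 0]},
    {"linear": [0, 0, 0], "dr": [0, 0, 0]}
  ]
}}

```text
t: 12.38
tool_pos: [0.442, 0.269, 0.0292]
orientation: [-3.138, 0.003, 1.648]
contact_force: [-5.3, -5.6, 1.1]
finger_gap: 0.0234
grasp_force: 80.9
```

```bash
python3 st.py
```

```text
{'t': 12.3833, 'tool_pos': [0.442, 0.269, 0.0292], 'orientation': [-3.1377, 0.0034, 1.6476], 'contact_force': [-5.2616, -5.6466, 1.0912], 'wrist_torque': [-1.2038, 1.2098, 0.121]}
```

>>> {"api": "send_rows", "payload": {
  "motion": [
    {"linear": [-0.0004, 0.005, 0], "dr": [0, 0, 0]},
    {"linear": [-0.0004, 0.005, 0], "dr": [0, 0, 0]},
    {"linear": [-0.0004, 0.005, 0], "dr": [0, 0, 0]},
    {"linear": [0, 0, 0], "dr": [0, 0, 0]}
  ]
}}

```text
t: 12.72
tool_pos: [0.4417, 0.2723, 0.0292]
orientation: [-3.138, 0.004, 1.647]
contact_force: [-5.5, -7.4, 2.3]
finger_gap: 0.0233
grasp_force: 80.9
```

```bash
python3 st.py
```

```text
{'t': 12.7167, 'tool_pos': [0.4417, 0.2723, 0.0292], 'orientation': [-3.1376, 0.0037, 1.6472], 'contact_force': [-5.4818, -7.4477, 2.3034], 'wrist_torque': [-1.383, 1.1768, 0.1029]}
```

>>> {"api": "send_rows", "payload": {
  "motion": [
    {"linear": [-0.0004, 0.005, 0], "dr": [0, 0, 0]},
    {"linear": [-0.0004, 0.005, 0], "dr": [0, 0, 0]},
    {"linear": [0, 0, 0], "dr": [0, 0, 0]}
  ]
}}

```text
t: 12.97
tool_pos: [0.4415, 0.2747, 0.0292]
orientation: [-3.138, 0.004, 1.647]
contact_force: [-4.8, -6.9, 1.5]
finger_gap: 0.0236
grasp_force: 80.9
```

```bash
python3 st.py
```

```text
{'t': 12.9667, 'tool_pos': [0.4415, 0.2747, 0.0292], 'orientation': [-3.1376, 0.0038, 1.6472], 'contact_force': [-4.7964, -6.8824, 1.4596], 'wrist_torque': [-1.374, 1.1324, 0.1106]}
```

>>> {"api": "send_rows", "payload": {
  "motion": [
    {"linear": [-0.0004, 0.005, 0], "dr": [0, 0, 0]},
    {"linear": [-0.0004, 0.005, 0], "dr": [0, 0, 0]},
    {"linear": [0, 0, 0], "dr": [0, 0, 0]}
  ]
}}

```text
t: 13.22
tool_pos: [0.4412, 0.2767, 0.0292]
orientation: [-3.137, 0.004, 1.647]
contact_force: [-4.6, -7.4, 3.6]
finger_gap: 0.0232
grasp_force: 81.0
```

```bash
python3 st.py
```

```text
{'t': 13.2167, 'tool_pos': [0.4412, 0.2767, 0.0292], 'orientation': [-3.1373, 0.0043, 1.6466], 'contact_force': [-4.5921, -7.4112, 3.5635], 'wrist_torque': [-1.6298, 1.2007, -0.001]}
```

>>> {"api": "send_rows", "payload": {
  "motion": [
    {"linear": [-0.0004, 0.005, 0], "dr": [0, 0, 0]},
    {"linear": [0, 0, 0], "dr": [0, 0, 0]}
  ]
}}

```text
t: 13.38
tool_pos: [0.4411, 0.277, 0.0292]
orientation: [-3.137, 0.005, 1.646]
contact_force: [-5.8, -8.9, 3.4]
finger_gap: 0.0236
grasp_force: 81.2
```

```bash
python3 st.py
```

```text
{'t': 13.3833, 'tool_pos': [0.4411, 0.277, 0.0292], 'orientation': [-3.1371, 0.0055, 1.6456], 'contact_force': [-5.7827, -8.9443, 3.3656], 'wrist_torque': [-2.0833, 1.2197, -0.0151]}
```

>>> {"api": "send_rows", "payload": {
  "motion": [
    {"linear": [-0.0004, 0.005, 0], "dr": [0, 0, 0]},
    {"linear": [0, 0, 0], "dr": [0, 0, 0]}
  ]
}}

```text
t: 13.55
tool_pos: [0.441, 0.2772, 0.0292]
orientation: [-3.137, 0.007, 1.645]
contact_force: [-5.9, -11.7, 4.4]
finger_gap: 0.023
grasp_force: 81.3
```

```bash
python3 st.py
```

```text
{'t': 13.55, 'tool_pos': [0.441, 0.2772, 0.0292], 'orientation': [-3.1367, 0.0066, 1.6446], 'contact_force': [-5.9092, -11.6553, 4.4126], 'wrist_torque': [-2.4382, 1.1829, -0.0784]}
```

>>> {"api": "send_rows", "payload": {
  "motion": [
    {"linear": [-0.0004, 0.005, 0], "dr": [0, 0, 0]},
    {"linear": [0, 0, 0], "dr": [0, 0, 0]}
  ]
}}

```text
t: 13.72
tool_pos: [0.4408, 0.2774, 0.0292]
orientation: [-3.136, 0.008, 1.644]
contact_force: [-6.2, -13.4, 5.4]
finger_gap: 0.0232
grasp_force: 81.4
```

```bash
python3 st.py
```

```text
{'t': 13.7167, 'tool_pos': [0.4408, 0.2774, 0.0292], 'orientation': [-3.1364, 0.0077, 1.6436], 'contact_force': [-6.1661, -13.4449, 5.3858], 'wrist_torque': [-2.8361, 1.313, -0.1757]}
```

The push has reached the stop: the tool barely advances and the force is up about 6 N over friction. I'll correct the slight yaw give, press a little more and hold.

>>> {"api": "send_rows", "payload": {
  "motion": [
    {"linear": [0.002, 0.003, 0], "dr": [0, 0, 0.004]},
    {"linear": [0, 0, 0], "dr": [0, 0, 0.002]},
    {"linear": [0, 0, 0], "dr": [0, 0, 0]}
  ]
}}

```text
t: 13.97
tool_pos: [0.4409, 0.2774, 0.0291]
orientation: [-3.135, 0.008, 1.651]
contact_force: [-6.7, -14.4, 7.0]
finger_gap: 0.023
grasp_force: 81.6
```

```bash
python3 st.py
```

```text
{'t': 13.9667, 'tool_pos': [0.4409, 0.2774, 0.0291], 'orientation': [-3.1351, 0.0081, 1.6512], 'contact_force': [-6.6542, -14.4134, 7.0206], 'wrist_torque': [-3.171, 1.3813, -0.5179]}
```

>>> {"api": "send_rows", "payload": {
  "motion": [
    {"linear": [0, 0, 0], "dr": [0, 0, 0]},
    {"linear": [0, 0, 0], "dr": [0, 0, 0]},
    {"linear": [0, 0, 0], "dr": [0, 0, 0]},
    {"linear": [0, 0, 0], "dr": [0, 0, 0]},
    {"linear": [0, 0, 0], "dr": [0, 0, 0]},
    {"linear": [0, -0.006, 0], "dr": [0, 0, 0]},
    {"linear": [0, -0.006, 0], "dr": [0, 0, 0]},
    {"linear": [0, 0, 0], "dr": [0, 0, 0]},
    {"linear": [0, 0, 0], "dr": [0, 0, 0]}
  ]
}}

```text
t: 14.72
tool_pos: [0.4411, 0.277, 0.0292]
orientation: [-3.136, 0.005, 1.653]
contact_force: [-5.7, -10.2, 4.7]
finger_gap: 0.0235
grasp_force: 81.3
```

```bash
python3 st.py
```

```text
{'t': 14.7167, 'tool_pos': [0.4411, 0.277, 0.0292], 'orientation': [-3.1362, 0.0051, 1.6531], 'contact_force': [-5.6712, -10.1631, 4.741], 'wrist_torque': [-1.9534, 1.321, -0.4109]}
```

>>> {"api": "send_rows", "payload": {
  "motion": [
    {"linear": [0, -0.004, 0.001], "dr": [0, 0, -0.003]},
    {"linear": [-0.001, -0.003, 0], "dr": [0, 0, 0]},
    {"linear": [0, 0, 0], "dr": [0, 0, 0]},
    {"linear": [0, 0, 0], "dr": [0, 0, 0]}
  ]
}}

```text
t: 15.05
tool_pos: [0.4411, 0.2769, 0.0292]
orientation: [-3.137, 0.004, 1.65]
contact_force: [-5.4, -6.9, 0.5]
finger_gap: 0.0233
grasp_force: 80.7
```

```bash
python3 st.py
```

```text
{'t': 15.05, 'tool_pos': [0.4411, 0.2769, 0.0292], 'orientation': [-3.1372, 0.0037, 1.6502], 'contact_force': [-5.373, -6.8526, 0.4853], 'wrist_torque': [-1.2867, 1.1373, -0.1623]}
```

>>> {"api": "send_rows", "payload": {
  "motion": [
    {"linear": [0, -0.005, 0], "dr": [0, 0, 0]},
    {"linear": [0, 0, 0], "dr": [0, 0, 0]},
    {"linear": [0, 0, 0], "dr": [0, 0, 0]}
  ],
  "force": 20
}}

```text
t: 15.3
tool_pos: [0.4413, 0.2765, 0.0292]
orientation: [-3.138, 0.003, 1.651]
contact_force: [-4.7, -4.3, -0.9]
finger_gap: 0.0231
grasp_force: 80.5
```

```bash
python3 st.py
```

```text
{'t': 15.3, 'tool_pos': [0.4413, 0.2765, 0.0292], 'orientation': [-3.1378, 0.0027, 1.6512], 'contact_force': [-4.6683, -4.3397, -0.88], 'wrist_torque': [-0.9412, 1.0721, -0.178]}
```

>>> {"api": "send_rows", "payload": {
  "motion": [
    {"linear": [0, 0, 0], "dr": [0, 0, 0]},
    {"linear": [0, 0, 0], "dr": [0, 0, 0]},
    {"linear": [0, 0, 0], "dr": [0, 0, 0]},
    {"linear": [0, 0, 0], "dr": [0, 0, 0]}
  ],
  "claw": 0.5
}}

```text
t: 15.63
tool_pos: [0.4443, 0.2795, 0.0302]
orientation: [3.139, -0.001, 1.653]
contact_force: [-0.1, 1.0, 0.0]
finger_gap: 0.0428
grasp_force: 0.0
```

```bash
python3 st.py
```

```text
{'t': 15.6333, 'tool_pos': [0.4443, 0.2795, 0.0302], 'orientation': [3.1388, -0.0008, 1.6533], 'contact_force': [-0.1398, 1.0228, 0.0069], 'wrist_torque': [0.0073, 0.0125, -0.0102]}
```

>>> {"api": "send_rows", "payload": {
  "motion": [
    {"linear": [0, 0, 0.06], "dr": [0, 0, 0]},
    {"linear": [0, 0, 0.1], "dr": [0, 0, 0]},
    {"linear": [0, 0, 0.14], "dr": [0, 0, 0]},
    {"linear": [0, 0, 0.14], "dr": [0, 0, 0]},
    {"linear": [0.05, 0, 0.14], "dr": [0, 0, 0]},
    {"linear": [0.05, 0, 0.1], "dr": [0, 0, 0]},
    {"linear": [0, 0, 0], "dr": [0, 0, 0]},
    {"linear": [0, 0, 0], "dr": [0, 0, 0]}
  ]
}}

```text
t: 16.3
tool_pos: [0.4696, 0.2796, 0.2015]
orientation: [3.137, -0.002, 1.653]
contact_force: [-0.5, -0.1, -0.8]
finger_gap: 0.0427
grasp_force: 0.0
```

```bash
python3 - <<'E'
from h import *
o=readout.get_obs(); s=snap('wrist'); T=wrist_T(o,s); np.save('Tw.npy',T)
print(np.round(o['tool_pos'],4),np.round(o['orientation'],4))
cv2.imwrite('pics/w5.png',cv2.resize(s['image'][:300,160:,::-1],(800,600),interpolation=cv2.INTER_CUBIC))
E
```

```text
[0.4696 0.2796 0.2015] [ 3.1371e+00 -2.4000e-03  1.6534e+00]
```

View pics/w5.png

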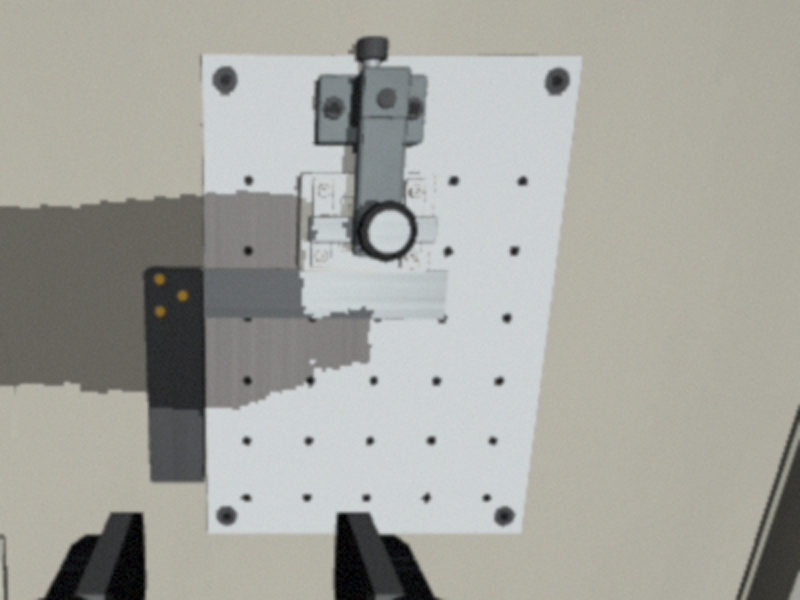

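The view shows the stock on the plate's front edge, column ~205 and rows 268–482. The blade (rows 270–318) lies flush on the chuck, which is now square under the bridge. The plunger is at (387,230). I'll check the flushness numerically.

```bash
python3 - <<'E'
from h import *
s=dict(np.load('wrist.npz'));T=np.load('Tw.npy');K=s['camera_matrix']
im=cv2.GaussianBlur(s['image'],(0,0),.7).astype(float);g=im.max(2);m=im[...,2]/(im[...,0]+1)>.965
f=lambda x,y:(160+x/2*0+x*.5,y*.5)
c=np.array([.5305,.3118]);a=np.radians(4.4);Rp=np.array([[np.cos(a),-np.sin(a)],[np.sin(a),np.cos(a)]])
def rep(nm,l,n,z,h=40):
    p=(ray(T,K,[l[2:]-h*l[:2],l[2:]+h*l[:2]],z)[:,:2]-c)@Rp;d=p[1]-p[0];print(nm,n,(p*1000).round(1).tolist(),'deg',np.degrees(np.arctan2(d[1],d[0])).round(2))
rep('front edge up',*edge(f(203,60),f(205,262),m,4),.008)
rep('stock inner bright part',*edge(f(205,415),f(204,478),(g<110),3),.02,15)
rep('stock inner shaded',*edge(f(205,330),f(204,400),(g<62),3),.02,15)
rep('stock outer shaded',*edge(f(146,280),f(149,375),(g<62),3),.02,20)
rep('front edge low',*edge(f(207,488),f(208,528),m,3),.008,10)
rep('rear edge',*edge(f(580,60),f(523,530),m,4),.008)
rep('left edge',*edge(f(205,55),f(580,55),m,4),.008)
rep('right edge',*edge(f(210,532),f(520,532),m,4),.008)
G=cv2.Canny(s['image'],30,80)
for nm,A,B,z in(('chuck/blade',f(305,271),f(445,271),.0115),('blade low',f(310,318),f(445,318),.0115),('chuck left',f(300,175),f(300,265),.028)):
    try:rep(nm,*edge(A,B,G>0,3),z,20)
    except Exception as e:print(nm,'none')
print('plunger',((ray(T,K,f(387,230),.069)[0,:2]-c)@Rp*1000).round(1), ray(T,K,f(387,230),.069).round(4))
Z=cloud(s,T)[...,2];print('head z',np.median(Z[112:119,350:358]))
E
```

```text
front edge up 121 [[-80.6, 93.3], [-77.6, 27.5]] deg -87.36
stock inner bright part 28 [[-81.0, -47.1], [-79.9, -76.9]] deg -87.87
stock inner shaded 30 [[-80.5, -6.7], [-80.8, -34.5]] deg -90.52
stock outer shaded 47 [[-105.1, 10.2], [-105.1, -25.8]] deg -89.99
front edge low 17 [[-79.7, -84.8], [-78.9, -106.5]] deg -87.67
rear edge 206 [[78.6, -27.1], [78.4, 45.0]] deg 90.19
left edge 158 [[-30.8, 108.9], [36.0, 108.9]] deg 0.0
right edge 137 [[-43.2, -109.6], [37.9, -109.2]] deg 0.26
chuck/blade 104 [[-21.1, 20.2], [14.7, 20.9]] deg 1.09
blade low 114 [[-16.2, -0.3], [20.4, -0.4]] deg -0.03
chuck left 131 [[-39.5, 59.0], [-38.5, 27.0]] deg -88.14
plunger [-11.   39.8] [[0.5165 0.3506 0.069 ]]
head z 0.06841202059529836
```

The stock and blade are parallel to the plate within about 0.2°, the inner face is at −80.6 mm, and the chuck is squared on the blade. Next I shut the fingers and press the plunger.

>>> {"api": "send_rows", "payload": {
  "motion": [
    {"linear": [0.038, 0.057, 0], "dr": [0, 0, 0]},
    {"linear": [0.038, 0.057, 0], "dr": [0, 0, 0]},
    {"linear": [0.038, 0.057, 0], "dr": [0, 0, 0]},
    {"linear": [0.038, 0.057, 0], "dr": [0, 0, 0]},
    {"linear": [0.038, 0.056, 0], "dr": [0, 0, 0]},
    {"linear": [0, 0, -0.12], "dr": [0, 0, 0]},
    {"linear": [0, 0, -0.12], "dr": [0, 0, 0]},
    {"linear": [0, 0, -0.12], "dr": [0, 0, 0]},
    {"linear": [0, 0, -0.06], "dr": [0, 0, 0]},
    {"linear": [0, 0, 0], "dr": [0, 0, 0]},
    {"linear": [0, 0, 0], "dr": [0, 0, 0]},
    {"linear": [0, 0, 0], "dr": [0, 0, 0]}
  ],
  "claw": 0
}}

```text
t: 17.35
tool_pos: [0.5156, 0.3498, 0.095]
orientation: [3.141, 0.0, 1.653]
contact_force: [-0.5, 0.9, 0.6]
finger_gap: -0.0001
grasp_force: 0.0
```

```bash
python3 st.py
```

```text
{'t': 17.35, 'tool_pos': [0.5156, 0.3498, 0.095], 'orientation': [3.1413, 0.0, 1.6532], 'contact_force': [-0.4895, 0.8701, 0.5527], 'wrist_torque': [0.0065, 0.0211, 0.0593]}
```

>>> {"api": "send_rows", "payload": {
  "motion": [
    {"linear": [0.005, 0.004, -0.016], "dr": [0, 0, 0]},
    {"linear": [0, 0, -0.016], "dr": [0, 0, 0]},
    {"linear": [0, 0, -0.008], "dr": [0, 0, 0]},
    {"linear": [0, 0, 0], "dr": [0, 0, 0]}
  ]
}}

```text
t: 17.68
tool_pos: [0.5168, 0.3512, 0.085]
orientation: [3.141, -0.001, 1.654]
contact_force: [-0.1, -0.4, 0.4]
finger_gap: -0.0003
grasp_force: 0.0
```

>>> {"api": "send_rows", "payload": {
  "motion": [
    {"linear": [0, 0, -0.008], "dr": [0, 0, 0]},
    {"linear": [0, 0, -0.008], "dr": [0, 0, 0]},
    {"linear": [0, 0, 0], "dr": [0, 0, 0]},
    {"linear": [0, 0, 0], "dr": [0, 0, 0]}
  ]
}}

```text
t: 18.02
tool_pos: [0.5168, 0.3511, 0.0809]
orientation: [3.141, -0.0, 1.654]
contact_force: [-0.5, 1.0, 2.4]
finger_gap: -0.0003
grasp_force: 1.1
```

>>> {"api": "send_rows", "payload": {
  "motion": [
    {"linear": [0, 0, -0.006], "dr": [0, 0, 0]},
    {"linear": [0, 0, 0], "dr": [0, 0, 0]},
    {"linear": [0, 0, 0], "dr": [0, 0, 0]}
  ]
}}

```text
t: 18.27
tool_pos: [0.5169, 0.3511, 0.0807]
orientation: [3.141, -0.001, 1.653]
contact_force: [-2.2, -0.2, 12.5]
finger_gap: 0.0002
grasp_force: 5.9
```

>>> {"api": "send_rows", "payload": {
  "motion": [
    {"linear": [0, 0, -0.004], "dr": [0, 0, 0]},
    {"linear": [0, 0, 0], "dr": [0, 0, 0]},
    {"linear": [0, 0, 0], "dr": [0, 0, 0]}
  ]
}}

```text
t: 18.52
tool_pos: [0.5169, 0.3512, 0.0807]
orientation: [3.141, -0.002, 1.653]
contact_force: [-4.0, -0.8, 17.5]
finger_gap: -0.0004
grasp_force: 9.2
```

>>> {"api": "send_rows", "payload": {
  "motion": [
    {"linear": [0, 0, -0.003], "dr": [0, 0, 0]},
    {"linear": [0, 0, 0], "dr": [0, 0, 0]},
    {"linear": [0, 0, 0], "dr": [0, 0, 0]},
    {"linear": [0, 0, 0], "dr": [0, 0, 0]}
  ]
}}

```text
t: 18.85
tool_pos: [0.517, 0.3512, 0.0806]
orientation: [3.141, -0.002, 1.654]
contact_force: [-6.3, -2.2, 23.5]
finger_gap: 0.0002
grasp_force: 11.6
```

Hard stop at 23 N. I retract straight up and verify.

>>> {"api": "send_rows", "payload": {
  "motion": [
    {"linear": [0, 0, 0.01], "dr": [0, 0, 0]},
    {"linear": [0, 0, 0.06], "dr": [0, 0, 0]},
    {"linear": [0, 0, 0.12], "dr": [0, 0, 0]},
    {"linear": [0, 0, 0.14], "dr": [0, 0, 0]},
    {"linear": [-0.04, -0.06, 0.14], "dr": [0, 0, 0]},
    {"linear": [-0.04, -0.06, 0.04], "dr": [0, 0, 0]},
    {"linear": [-0.04, -0.06, 0], "dr": [0, 0, 0]},
    {"linear": [-0.04, -0.06, 0], "dr": [0, 0, 0]},
    {"linear": [-0.03, -0.04, 0], "dr": [0, 0, 0]},
    {"linear": [0, 0, 0], "dr": [0, 0, 0]},
    {"linear": [0, 0, 0], "dr": [0, 0, 0]}
  ]
}}

```text
t: 19.77
tool_pos: [0.4692, 0.2809, 0.2051]
orientation: [-3.142, -0.0, 1.653]
contact_force: [0.1, 0.7, -0.4]
finger_gap: 0.0002
grasp_force: 0.0
```

```bash
python3 - <<'E'
from h import *
Z0=cloud(dict(np.load('wrist.npz')),np.load('Tw.npy'))
o=readout.get_obs(); s=snap('wrist'); T=wrist_T(o,s);P=cloud(s,T); print(np.round(o['tool_pos'],4))
hd=np.array([.5171,.3507])
for Q in(Z0,P):
    k=np.linalg.norm(Q[...,:2]-hd,axis=-1)<.006;k&=Q[...,2]>.04;b=(abs(Q[...,0]-.50)<.05)&(abs(Q[...,1]-.22)<.02)&(Q[...,2]<.012)&(Q[...,0]>.47)
    print('head z',np.median(Q[k][:,2]),k.sum(),'plate z',np.median(Q[b][:,2]))
cv2.imwrite('pics/w6.png',cv2.resize(s['image'][:300,160:,::-1],(800,600),interpolation=cv2.INTER_CUBIC))
E
```

```text
[0.4692 0.2809 0.2051]
head z 0.0686029976385491 221 plate z 0.007309279815477132
head z 0.06372081178273706 212 plate z 0.007323503459803149
```

View pics/w6.png

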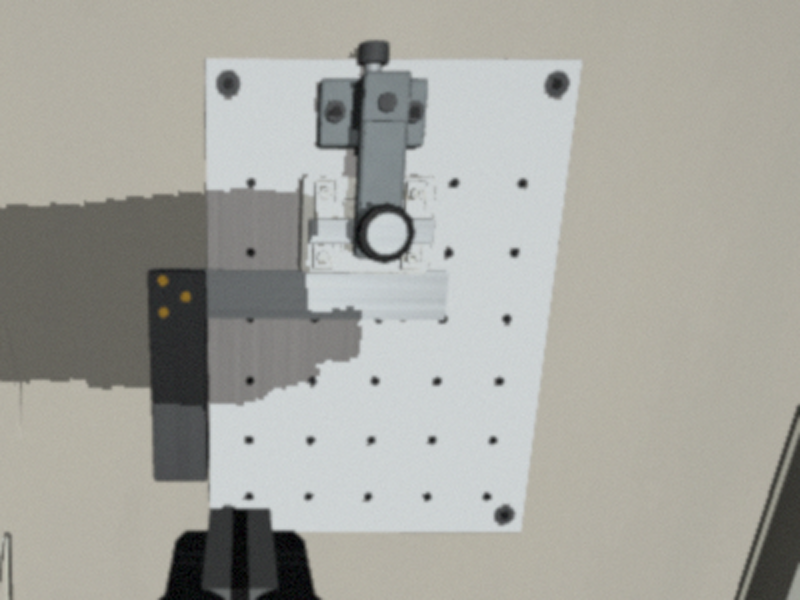

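The stock and blade are unmoved and flush, and the chuck is square. The head at (385,232) is lower by 4.9 mm, so I'll check the bridge height against the chuck bars.

```bash
python3 - <<'E'
from h import *
Q0=cloud(dict(np.load('wrist.npz')),np.load('Tw.npy'))
s=imaging.snapshot('wrist');o=readout.get_obs();P=cloud(s,wrist_T(o,s))
c=np.array([.5305,.3118]);a=np.radians(4.4);Rp=np.array([[np.cos(a),-np.sin(a)],[np.sin(a),np.cos(a)]])
for Q in(Q0,P):
    q=(Q[...,:2]-c)@Rp*1000
    f=lambda x0,x1,y0,y1:(lambda k:(np.median(Q[k][:,2]).round(4),np.percentile(Q[k][:,2],[10,90]).round(4).tolist(),int(k.sum())))((q[...,0]>x0)&(q[...,0]<x1)&(q[...,1]>y0)&(q[...,1]<y1))
    print('bridge L',f(-33,-26,37,43),'bridge R',f(6,13,37,43),'bar L -y',f(-36,-28,23,30),'bar R -y',f(2,10,23,30),'barL +y',f(-36,-28,50,57),'blade',f(-20,15,4,16),'head',f(-14,-6,36,44),'plate',f(-20,40,-60,-40))
E
```

```text
bridge L (np.float64(0.0293), [0.0287, 0.0302], 65) bridge R (np.float64(0.0295), [0.0283, 0.0305], 46) bar L -y (np.float64(0.0238), [0.0196, 0.0258], 77) bar R -y (np.float64(0.0246), [0.0203, 0.0272], 67) barL +y (np.float64(0.0242), [0.0197, 0.0263], 86) blade (np.float64(0.0077), [0.0067, 0.0087], 495) head (np.float64(0.0605), [0.0597, 0.0614], 118) plate (np.float64(0.004), [0.0032, 0.005], 1209)
bridge L (np.float64(0.0326), [0.0314, 0.0335], 59) bridge R (np.float64(0.0324), [0.0315, 0.0332], 47) bar L -y (np.float64(0.027), [0.0232, 0.0296], 78) bar R -y (np.float64(0.0275), [0.023, 0.0294], 75) barL +y (np.float64(0.0275), [0.0231, 0.0295], 89) blade (np.float64(0.0107), [0.0098, 0.0118], 497) head (np.float64(0.0637), [0.0627, 0.0646], 117) plate (np.float64(0.0073), [0.0064, 0.0082], 1202)
```

The bridge top is 25.2 mm over the plate, so its underside is at 20 mm. It is seated on the clamp bars at both ends. Handing in.

```bash
python3 -c "
from plant import arm;print(arm.close_job())"
```

```text
the job is handed in; nothing more can be done
None
```

The job is handed in with no verdict shown: the square lies flush (within about 0.2°) on the plate edge and the chuck, which was pressed to the stop screw with an estimated 6–8 N, and the bridge sits on both clamp bars after about 20 s; the fingers stayed clear of the chuck and the other things.

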